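# Hang the shelf bracket on the slotted upright

### The arm

A 6-joint arm with a two-finger parallel gripper is mounted at the origin on the work surface. World frame = base frame: x ahead of the robot, y to its left, z up, the work surface at z = 0. Lengths are in mm, angles in rad, forces in N, time in s.
With the tool pointing down it reaches from about 400 to 925 mm from the base axis. Payload 12.5 kg.
Tool frame: the origin (TCP) lies on the centre line of the jaws, within the pads' length; the fingertips stand 25 mm ahead of it and the grasp point (between the pads) lies 6 mm ahead of it (env.tip_extent is the distance from the TCP to the fingertips, in mm); x points along the fingers, z is the direction in which the jaws open and shut, and the axes are right-handed (so a half turn about x gives the same grasp; the last joint's range is limited). The gripper opens to 95 mm and grips with 3 to 60 N. Pads are 20 mm wide; open, the fingers measure 119 mm over their backs; the gripper's body (75 mm by 180 mm) begins 59 mm behind the grasp point.
Start: joints at [1.071, 0.491, 1.559, -0, 1.092, -0.106], TCP at [239.797, 577.184, 239.661] pointing down, gripper open.
Joint ranges: [-3.1, 3.1], [-0.84, 2.19], [0.05, 2.79], [-1.13, 4.28], [0.06, 2.93], [-2.69, 2.69]. Speed limits (rad/s): [2.22, 2.22, 2.79, 3.14, 3.14, 3.14].

### API

Orientations are given as [roll, pitch, yaw] about the fixed x, y, z axes, in that order (R = Rz(yaw) Ry(pitch) Rx(roll)).
In Python, from cell import env gives the robot as it stands.
- The arm moves only by the tool step_arm, never from a script. Its argument "rows" is a list of rows, each a list of 6 numbers: the shift along the tool's x, y, z in mm, then the turn, a rotation vector about the tool's x, y, z in rad. In form: [[x, y, z, wx, wy, wz], ...]. A call has 1 to 8 rows; each row shifts and turns the pose as measured when the row begins, along the tool's axes as they then stand; what a row does not reach is not made up. A row lasts 1/8 s, in which the tool goes at most 62.5 mm and 10.7 degrees, less where a joint would pass 70% of its speed; a pose out of reach is approached as far as the arm can. A call is refused whole if a number of a shift passes 62.5 or a number of a turn 0.188, either way. A call with a gripper value outside its range is refused whole. "grip" is the finger opening in mm, from 0 to 95.1, set as the call begins (left out, the last holds). The fingers move at their own pace and stop on an object; the grip force is fixed at half the most. Time passes only in rows, so rows that do not move let the fingers close. It gives the time, the measured TCP pose, the force and the opening at its end, in the units of the state.
- env.state(): the state, without advancing time (a new reading comes with each control period).
- env.read_camera(name): name is "scene" or "top"; returns the picture (384x512x3 uint8, red, green, blue); there is no depth.
- env.get_calibration(name): a dict with "fx", "fy", "cx", "cy" (pixels), "D" ([k1, k2, p1, p2, k3] as OpenCV has them; the pictures are not rectified), "pose" (4x4, takes a point from camera to world coordinates). Camera axes: x right, y down, z forward; pixel columns grow to the right and rows downward; lengths in mm; the calibration is good to about 2 mm. A picture is of the moment at which its call begins. get_calibration takes no time and is no camera call.
- env.job_done(): hands the job in, once; it reports no verdict.
The state is a dict: "t": time; "joints": joint angles; "qvel": joint speeds; "tau": joint torques, N m; "eef_pos": TCP position; "tcp_rot": TCP orientation; "ft_force": force on the tool from outside, world axes, zero at the start; "moment": the same for the moment, N m; "opening": opening from 0.0 (shut) to 1.0 (fully open).
Only numpy, scipy, OpenCV 4.12 (cv2) and the standard library are available. Lean on these libraries where they do the work, as an engineer would, in place of code of your own. Each camera call takes 0.05 s, during which the arm holds its last target.

### The job

Hang the steel bracket that has two claws on its back plate on the slotted upright: put both claws into the slots, let them hook behind the slot edges, and press the bracket down past the spring catch until it is fully home and locked, then let go. Leave the similar bracket without claws where it stands.

Things in the scene. Friction and masses are not known exactly. Their poses are not given: they have to be found in the camera images.
- bracket: (All sizes in mm.) Steel bracket with claws, 0.2-0.45 kg, stands as it will hang. Origin: underside, mid width, below back plate's rear face; z up, +x out of that face, as the claws point. Back plate 64 wide, 6 thick, 100 high. 2 claws one above the other, 14 wide: necks reach back to x=12, undersides z=85 and 27; tongues hang 17 lower, 6 behind the plate (10 at the tips, which bend back to x=17).
- bar (a point): (mm) Where to grasp the clawed bracket, near its centre of mass: in the middle of its bar at x=-75, y=0, z=89 of the bracket, axes as the bracket's. The straight bar is 22 wide and 22 high (z 78 to 100, flush with the plate's top), runs along x from the back plate to the nose plate (x -150 to -144, 40 wide, 100 high, on which the bracket also stands).
- upright: Slotted aluminium upright, fixed: channel 76 wide, 47 deep, 285 high, open at the back; foot plate 110 wide, 8 thick, x -20 to 80. Origin: desk level, mid width, below the front face; +x into the upright, z up. Front wall 5 thick, two slots in mid width, 38 wide: z 167-209 and 225-267. A sprung roller behind the wall below the upper slot blocks the claw until pressed past with about 5 to 20 N.
- home (a point): On the upright's front face, mid width, 140 above the desk, axes as the upright's: where the bracket's origin is when locked, x axes alike, plate on the wall, necks on the slots' lower edges. The claws go in along +x with the bracket 18 to 32 higher (25 best) till the plate meets the wall, then straight down; the roller resists from about 12 above home and is passed at about 5.
- plain_bracket: Bystander to leave alone: loose bracket of the same size, shape and material, origin and axes alike, but without claws (four dark screw holes in its back plate). Also near, unlisted: a closed upright of the same size without slots (fixed), a white spool 100 across and 40 high lying on the desk, a steel pen cup.
Not all that is in view belongs to the job. Leave any blue, green or orange look-alike of the bracket alone.

How it is judged (in metres and radians):
At the end, for the whole second after the job is handed in: The clawed bracket hangs at rest on the slotted upright, let go: underside within 5 mm of home height (140 mm, past the spring catch), plate within 8 mm of the front face, within 16 mm of the middle sideways, pointing as the upright does and upright within 10 degrees (z of bracket in the frame of upright between 0.135 and 0.145 m and x of bracket in the frame of upright between -0.008 and 0.005 m and y of bracket in the frame of upright between -0.016 and 0.016 m and angle between the x axis of bracket and the x axis of upright, either way round below 0.175 rad and angle between bracket's own z axis and vertical below 0.175 rad and linear speed of bracket below 0.02 m/s); the robot touches nothing.
It fails at once if the bracket without claws was moved by more than 30 mm (distance of plain_bracket from where it was at the start of the episode above 0.03 m).
It also fails if it takes over 45 s, if anything falls off the work surface, if the arm or the gripper's body presses on something with over 40 N, if the wrist force passes 120 N, or if a joint passes its speed limit or range.

## Working session

There is one attempt and no reset: what is moved stays moved. The work goes in short steps, Python scripts to look and compute and a tool call to move; the robot and the scene stay as the last step left them, time stands still between calls to the robot, and variables do not carry over. Pictures are saved under pics/ and viewed, and the job is handed in when it is done.

Besides the shell and the picture viewer there is one more tool, called as name(argument=value, ...), one argument or row to a line, values as JSON. step_arm: Moves the arm, as the interface text tells. Its arguments: {"type":"object","properties":{"rows":{"type":"array","items":{"type":"array","items":{"type":"number"}}},"grip":{"type":"number"}},"required":["rows"]}

```bash
mkdir -p pics; ls
python3 - <<'E'
from cell import env
import cv2,numpy as np
np.set_printoptions(precision=3,suppress=True)
print(env.state())
for n in("scene","top"):
    im=env.read_camera(n); cv2.imwrite(f"pics/{n}0.png",im[:,:,::-1]); c=env.get_calibration(n); print(n,c)
E
```

```text
pics
{'t': 0.0, 'joints': array([ 1.071,  0.492,  1.559, -0.   ,  1.092, -0.106]), 'qvel': array([-0.001,  0.001,  0.001, -0.002, -0.001,  0.   ]), 'tau': array([  0.   , -61.265, -25.818,   0.069,   0.048,  -0.   ]), 'eef_pos': array([239.675, 576.983, 239.067]), 'tcp_rot': array([ 3.054,  1.57 , -2.052]), 'ft_force': array([ 0.345,  0.294, -0.03 ]), 'moment': array([-0.008,  0.02 , -0.005]), 'opening': 1.0006288381218607}
scene {'fx': 353.8462519133403, 'fy': 353.8462519133403, 'cx': 252.7032817775832, 'cy': 186.94679751751795, 'D': array([-0.071,  0.   ,  0.   ,  0.   ,  0.   ]), 'pose': array([[  -0.241,    0.672,   -0.701, 1135.112],
       [   0.97 ,    0.164,   -0.177,   65.613],
       [  -0.004,   -0.723,   -0.691,  849.262],
       [   0.   ,    0.   ,    0.   ,    1.   ]])}
top {'fx': 482.434566547419, 'fy': 482.434566547419, 'cx': 252.8495174997894, 'cy': 194.14334604351893, 'D': array([-0.079,  0.   ,  0.   ,  0.   ,  0.   ]), 'pose': array([[   0.019,   -0.994,    0.104,  267.209],
       [  -1.   ,   -0.02 ,   -0.007, -108.45 ],
       [   0.009,   -0.104,   -0.995, 1327.073],
       [   0.   ,    0.   ,    0.   ,    1.   ]])}
```

View pics/scene0.png

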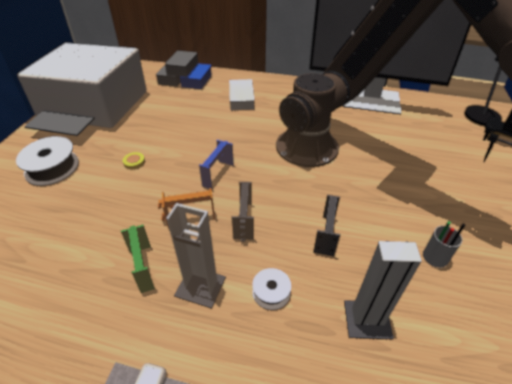

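View pics/top0.png

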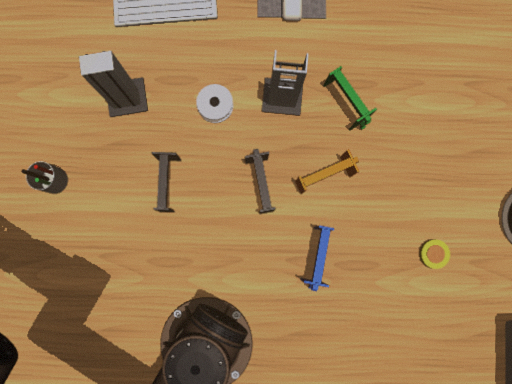

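Run:
```python
import cv2,numpy as np
s=cv2.imread("pics/scene0.png");t=cv2.imread("pics/top0.png")
f=lambda a,k:cv2.resize(a,None,fx=k,fy=k,interpolation=cv2.INTER_CUBIC)
cv2.imwrite("pics/cs.png",f(s[170:310,160:350],4))
cv2.imwrite("pics/ct.png",f(t[40:225,140:330],3.2))
```

```text
(no output)
```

View pics/cs.png

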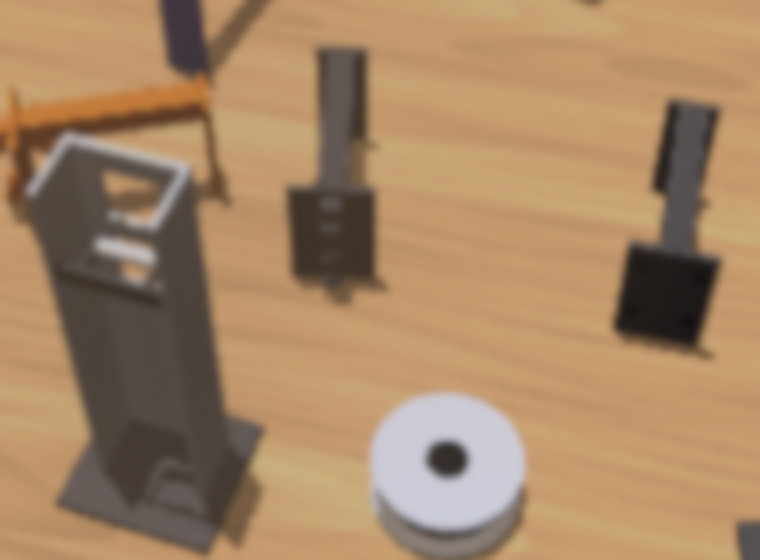

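View pics/ct.png

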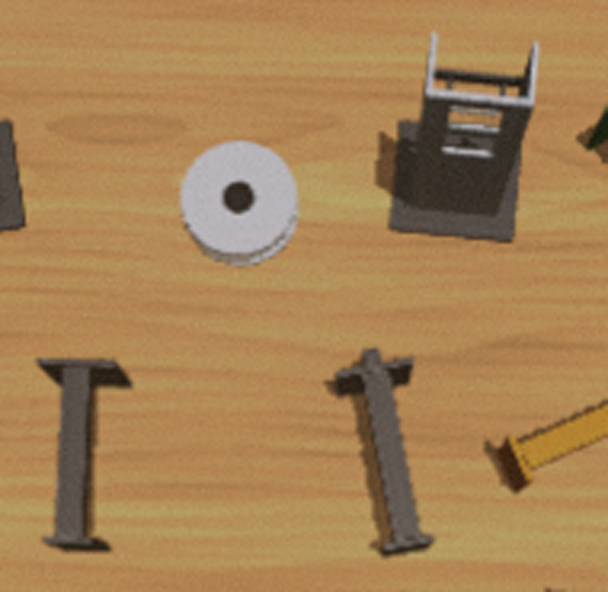

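Run:
```python
import cv2,numpy as np
s=cv2.imread("pics/scene0.png");t=cv2.imread("pics/top0.png")
def f(a,x,y,w,h,k,n):
    o=cv2.resize(a[y:y+h,x:x+w],None,fx=k,fy=k,interpolation=cv2.INTER_CUBIC)
    o=cv2.convertScaleAbs(o,alpha=1.6,beta=10)
    for i in range(0,w,10): cv2.line(o,(int(i*k),0),(int(i*k),6),(0,0,255),1);cv2.putText(o,str(x+i),(int(i*k),16),0,.35,(0,0,255))
    for i in range(0,h,10): cv2.line(o,(0,int(i*k)),(6,int(i*k)),(0,0,255),1);cv2.putText(o,str(y+i),(8,int(i*k)+4),0,.35,(0,0,255))
    cv2.imwrite(f"pics/{n}.png",o)
f(t,235,140,50,80,7.5,"zb")
f(t,255,45,60,75,8,"zu")
f(s,160,195,80,120,5,"zs")
```

```text
(no output)
```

View pics/zb.png

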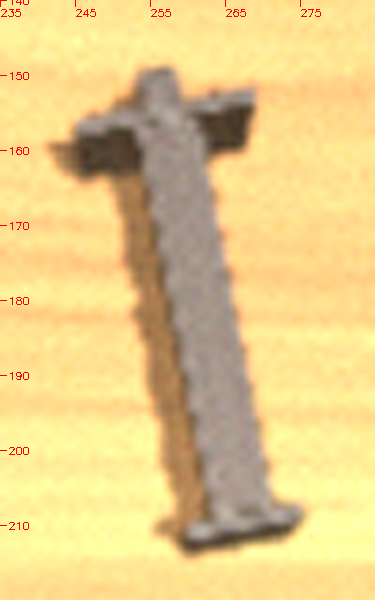

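View pics/zu.png

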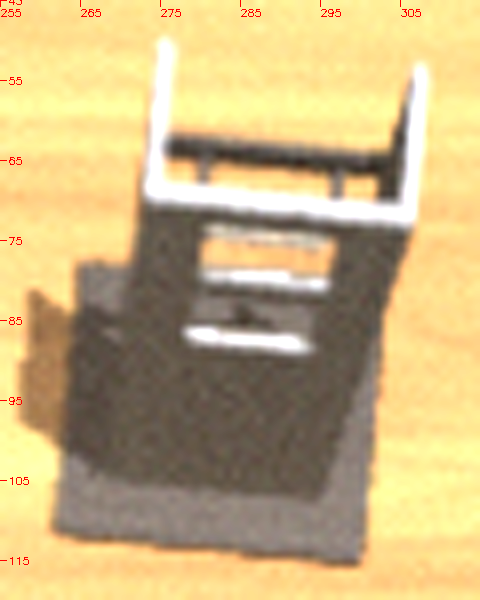

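View pics/zs.png

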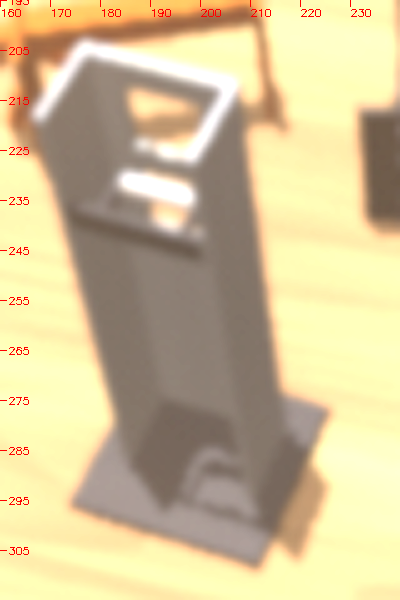

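```bash
cat > h.py <<'E'
from cell import env
import cv2,numpy as np
np.set_printoptions(precision=2,suppress=True)
def ray(n,px):
    c=env.get_calibration(n);K=np.array([[c['fx'],0,c['cx']],[0,c['fy'],c['cy']],[0,0,1]])
    u=cv2.undistortPoints(np.array(px,float).reshape(-1,1,2),K,np.array(c['D'])).reshape(-1,2)
    d=np.c_[u,np.ones(len(u))]@c['pose'][:3,:3].T
    return c['pose'][:3,3],d
def onz(n,px,z):
    o,d=ray(n,px);return o+d*((z-o[2])/d[:,2])[:,None]
def cr(p,x,y,k): return (np.array(p,float)+.5)/k-.5+[x,y]
E
python3 - <<'E'
from h import *
t=cv2.imread("pics/top0.png"); hsv=cv2.cvtColor(t,cv2.COLOR_BGR2HSV)
# bar edges by rows: gray -> low sat
S=hsv[:,:,1].astype(float)
L=[];R=[]
for r in range(168,204):
    x=np.arange(235,285);s=S[r,235:285];lo=[i for i in x if S[r,i]<70]
    g=(s<75).astype(int)
    # largest run
    runs=[];st=None
    for i,v in enumerate(np.r_[g,0]):
        if v and st is None: st=i
        if not v and st is not None: runs.append((i-st,st));st=None
    n,st=max(runs);
    L.append((x[st]-.5,r));R.append((x[st]+n-.5,r))
L=np.array(L);R=np.array(R);print((R-L)[:,0])
M=(L+R)/2
p=np.polyfit(M[:,1],M[:,0],1);print(p,np.std(M[:,0]-np.polyval(p,M[:,1])))
a=onz("top",[(np.polyval(p,168),168),(np.polyval(p,203),203)],100);print(a)
d=a[0]-a[1];print("yaw",np.degrees(np.arctan2(d[1],d[0])))
print("plate rear",onz("top",cr([(76,120),(254,89)],235,140,7.5),100))
print("nose outer",onz("top",cr([(184,536),(300,516)],235,140,7.5),100))
print("bar widths",onz("top",[L[10],R[10]],100))
u=onz("top",cr([(147,193),(413,219)],255,45,8),285);print("upr top front",u,np.linalg.norm(u[1]-u[0]),u.mean(0))
w=u[0]-u[1];print("yaw upr",np.degrees(np.arctan2(w[1],w[0]))-90)
f=onz("top",cr([(52,530),(360,562)],255,45,8),8);print("foot front",f,np.linalg.norm(f[1]-f[0]),f.mean(0)); w=f[0]-f[1];print(np.degrees(np.arctan2(w[1],w[0]))-90)
# scene view
u=onz("scene",cr([(87,40),(237,78)],160,195,5),285);print("scene top front",u,np.linalg.norm(u[1]-u[0]),u.mean(0)); w=u[1]-u[0];print(np.degrees(np.arctan2(w[1],w[0]))-90)
E
```

```text
[9. 8. 8. 8. 8. 9. 8. 8. 8. 8. 9. 8. 8. 8. 8. 8. 8. 8. 8. 8. 9. 9. 8. 8.
 8. 8. 9. 8. 8. 8. 8. 9. 8. 8. 8. 9.]
[  0.19 226.68] 0.20689011045363814
[[ 463.29 -132.02  100.  ]
 [ 373.28 -150.82  100.  ]]
yaw 11.799967916949317
plate rear [[ 494.98  -94.45  100.  ]
 [ 507.09 -155.52  100.  ]]
nose outer [[ 352.4  -134.11  100.  ]
 [ 359.98 -173.45  100.  ]]
bar widths [[ 437.19 -125.94  100.  ]
 [ 437.66 -149.05  100.  ]]
upr top front [[ 660.18 -155.77  285.  ]
 [ 654.47 -230.64  285.  ]] 75.08402473970906 [ 657.33 -193.2   285.  ]
yaw upr -4.359811080292047
foot front [[ 640.54 -136.63    8.  ]
 [ 631.49 -244.94    8.  ]] 108.6860485214091 [ 636.01 -190.78    8.  ]
-4.77670987633303
scene top front [[ 651.84 -229.46  285.  ]
 [ 657.44 -157.19  285.  ]] 72.48570294635712 [ 654.64 -193.32  285.  ]
-4.42929662283953
```

```bash
cat >> h.py <<'E'
from scipy.spatial.transform import Rotation as Ro
def goto(pos,yaw,n,pitch=0):
    """rows to reach TCP pos, tool down, with jaw axis along bracket-yaw(deg)+90 (mod 180)"""
    s=env.state();R0=Ro.from_euler('xyz',s['tcp_rot']).as_matrix();p=np.array(s['eef_pos'])
    best=None
    for k in(0,180):
        zc=np.radians(yaw+90+k);z=np.array([np.cos(zc),np.sin(zc),0]);x=np.array([0,0,-1.]);y=np.cross(z,x)
        T=np.c_[x,y,z];rv=Ro.from_matrix(R0.T@T).as_rotvec()
        if best is None or np.linalg.norm(rv)<np.linalg.norm(best[1]): best=(T,rv)
    T,rv=best;d=np.array(pos)-p
    print("t",s['t'],"p",p,"jawyaw",np.degrees(np.arctan2(R0[1,2],R0[0,2])),"xaxis",R0[:,0],"F",s['ft_force'],"open",s['opening'],"j6",s['joints'][5])
    print("dist",np.linalg.norm(d),"rot",rv)
    R=R0
    for i in range(n):
        print(np.round(np.r_[R.T@(d/n),rv/n],3).tolist(),end=',\n'); R=R@Ro.from_rotvec(rv/n).as_matrix()
E
python3 -c "
from h import *
goto((440,250,240),11.5,7)"
```

```text
t 0.1 p [239.72 577.   239.14] jawyaw 67.434759811105 xaxis [-0. -0. -1.] F [-0.55 -0.38  0.72] open 0.9999568240304831 j6 -0.10559651234439403
dist 383.46144130695984 rot [-0.59 -0.   -0.  ]
[-0.096, -44.347, -32.159, -0.085, -0.0, -0.0],
[-0.098, -41.459, -35.805, -0.085, -0.0, -0.0],
[-0.101, -38.272, -39.193, -0.085, -0.0, -0.0],
[-0.104, -34.809, -42.299, -0.085, -0.0, -0.0],
[-0.108, -31.095, -45.099, -0.085, -0.0, -0.0],
[-0.112, -27.157, -47.575, -0.085, -0.0, -0.0],
[-0.117, -23.023, -49.707, -0.085, -0.0, -0.0],
```

step_arm(
  rows=[
    [0,-44,-32,-0.085,0,0],
    [0,-41,-36,-0.085,0,0],
    [0,-38,-39,-0.085,0,0],
    [0,-35,-42,-0.085,0,0],
    [0,-31,-45,-0.085,0,0],
    [0,-27,-48,-0.085,0,0],
    [0,-23,-50,-0.085,0,0],
  ],
  grip=95,
)

```text
t: 0.98
eef_pos: [445.2, 244.5, 237.3]
tcp_rot: [2.195, 1.567, -2.291]
ft_force: [1.1, 0.4, 0.8]
opening: 1.0
```

```bash
python3 -c "
from h import *
goto((428,-140,200),11.5,8)"
```

```text
t 0.975 p [445.24 244.52 237.31] jawyaw 102.97266660739764 xaxis [-0. -0. -1.] F [1.1  0.4  0.78] open 0.9997037263080902 j6 -1.4232771979220868
dist 386.71263297184345 rot [ 0.03 -0.   -0.  ]
[4.79, 12.877, -46.346, 0.003, -0.0, -0.0],
[4.774, 12.73, -46.388, 0.003, -0.0, -0.0],
[4.758, 12.582, -46.43, 0.003, -0.0, -0.0],
[4.743, 12.434, -46.471, 0.003, -0.0, -0.0],
[4.727, 12.287, -46.512, 0.003, -0.0, -0.0],
[4.711, 12.139, -46.552, 0.003, -0.0, -0.0],
[4.695, 11.991, -46.592, 0.003, -0.0, -0.0],
[4.68, 11.843, -46.632, 0.003, -0.0, -0.0],
```

step_arm(
  rows=[
    [5,13,-46,0.003,0,0],
    [5,13,-46,0.003,0,0],
    [5,13,-46,0.003,0,0],
    [5,12,-46,0.003,0,0],
    [5,12,-46,0.003,0,0],
    [5,12,-46,0.003,0,0],
    [5,12,-46,0.003,0,0],
    [5,12,-46,0.003,0,0],
  ],
)

```text
t: 1.98
eef_pos: [426.8, -149.0, 196.5]
tcp_rot: [2.231, 1.568, -2.279]
ft_force: [1.3, 0.1, -1.5]
opening: 0.999
```

```bash
python3 -c "
from h import *
goto((428,-140,95),11.5,4)"
```

```text
t 1.975 p [ 426.81 -149.01  196.47] jawyaw 101.57750822275781 xaxis [-0. -0. -1.] F [ 1.29  0.1  -1.45] open 0.9988769331662903 j6 -2.250449231760041
dist 101.87838257371169 rot [ 0. -0. -0.]
[25.362, -0.807, 2.197, 0.0, -0.0, -0.001],
[25.363, -0.79, 2.185, 0.0, -0.0, -0.001],
[25.365, -0.774, 2.173, 0.0, -0.0, -0.001],
[25.366, -0.757, 2.161, 0.0, -0.0, -0.001],
```

step_arm(
  rows=[
    [0,-3,9,0,0,0],
    [30,0,0,0,0,0],
    [30,0,0,0,0,0],
    [25,0,0,0,0,0],
    [15,0,0,0,0,0],
  ],
)

```text
t: 2.6
eef_pos: [427.7, -139.9, 94.1]
tcp_rot: [2.675, 1.568, -1.839]
ft_force: [0.1, 0.5, -0.6]
opening: 0.999
```

```bash
python3 -c "
from h import *
goto((428,-140,95),11.5,1)
t=env.read_camera('top')[:,:,::-1];s=env.read_camera('scene')[:,:,::-1]
f=lambda a:cv2.resize(a,(400,400),interpolation=cv2.INTER_CUBIC)
cv2.imwrite('pics/g1.png',np.hstack([f(t[120:240,200:320]),f(s[140:260,180:300])]))"
```

```text
t 2.6 p [ 427.74 -139.92   94.12] jawyaw 101.3467285720715 xaxis [-0. -0. -1.] F [ 0.13  0.49 -0.61] open 0.998818959859047 j6 -2.2254869435767475
dist 0.9243255996529528 rot [-0. -0. -0.]
[-0.883, -0.243, -0.129, -0.003, -0.003, -0.001],
```

View pics/g1.png

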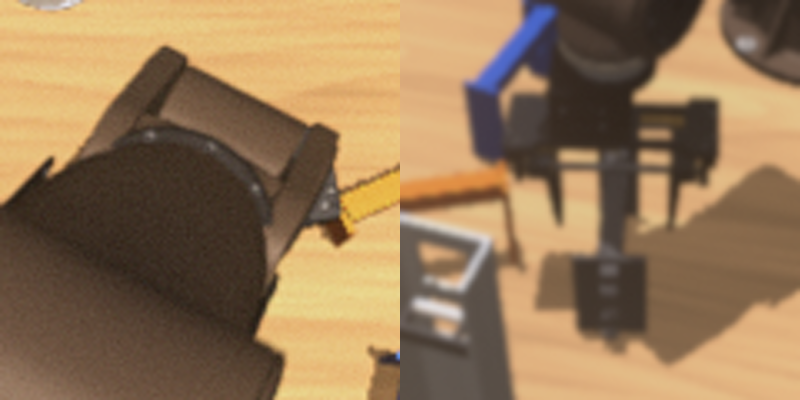

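The scene crop shows the open fingers on both sides of the clawed bracket's bar, with the claws visible on the plate at crop (608,290). I'll close the gripper and lift.

step_arm(
  rows=[
    [0,0,0,0,0,0],
    [0,0,0,0,0,0],
    [0,0,0,0,0,0],
    [0,0,0,0,0,0],
    [0,0,0,0,0,0],
    [0,0,0,0,0,0],
  ],
  grip=0,
)

```text
t: 3.45
eef_pos: [428.3, -139.3, 96.2]
tcp_rot: [-3.137, 1.567, -1.367]
ft_force: [-0.8, 0.4, 0.8]
opening: 0.422
```

step_arm(
  rows=[
    [-10,0,0,0,0,0],
    [-30,0,0,0,0,0],
    [-40,0,0,0,0,0],
    [-40,0,0,0,0,0],
    [-40,0,0,0,0,0],
    [0,0,0,0,0,0],
  ],
)

```text
t: 4.2
eef_pos: [427.6, -138.6, 264.2]
tcp_rot: [-3.039, 1.567, -1.269]
ft_force: [-0.3, 0.5, -0.7]
opening: 0.005
```

```bash
python3 -c "
from h import *
# home bracket origin z=140+25; grasp point in bracket (-75,0); standoff 60
import math
def P(standoff,dz,U=(656,-193),yaw=-4.5,gx=-75):
    c,s=math.cos(math.radians(yaw)),math.sin(math.radians(yaw));b=gx-standoff
    return (U[0]+b*c,U[1]+b*s,140+dz+95)
print(P(60,25),P(0,25))
goto(P(60,25),-4.5,4)
t=env.read_camera('top')[:,:,::-1];s=env.read_camera('scene')[:,:,::-1]
f=lambda a:cv2.resize(a,(400,400),interpolation=cv2.INTER_CUBIC)
cv2.imwrite('pics/g2.png',np.hstack([f(t[100:240,190:330]),f(s[100:260,160:320])]))"
```

```text
(521.4161599460277, -182.40802207674093, 260) (581.2311999700154, -187.11556782041163, 260)
t 4.2 p [ 427.64 -138.57  264.21] jawyaw 101.38559564065153 xaxis [ 0. -0. -1.] F [-0.27  0.48 -0.72] open 0.0049286103995548995 j6 -2.2266133357489273
dist 103.60464381336845 rot [ 0.28 -0.    0.  ]
[1.12, -20.819, -15.368, 0.069, -0.001, 0.0],
[1.101, -21.834, -13.89, 0.069, -0.001, 0.0],
[1.083, -22.744, -12.346, 0.069, -0.001, 0.0],
[1.067, -23.544, -10.742, 0.069, -0.001, 0.0],
```

View pics/g2.png

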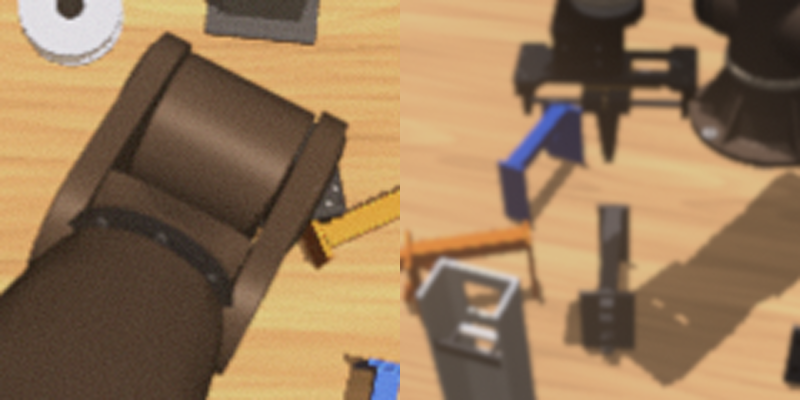

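The fingers were still closing (opening 0.42) when I lifted, so they closed on nothing. The bracket hasn't moved: its plate is still at scene px (243,228). I'll reopen, go down again and wait for the grip.

step_arm(
  rows=[
    [0,0,0,0,0,0],
    [0,0,0,0,0,0],
    [20,0,0,0,0,0],
    [20,0,0,0,0,0],
    [20,0,0,0,0,0],
    [20,0,0,0,0,0],
    [0,0,0,0,0,0],
    [0,0,0,0,0,0],
  ],
  grip=95,
)

```text
t: 5.3
eef_pos: [424.8, -137.6, 175.0]
tcp_rot: [1.144, 1.559, 2.913]
ft_force: [-0.1, -0.7, 0.8]
opening: 0.79
```

```bash
python3 -c "
from h import *
goto((428,-140,95),11.5,4)"
```

```text
t 5.3 p [ 424.81 -137.59  175.  ] jawyaw 101.36761776633934 xaxis [-0.01  0.   -1.  ] F [-0.11 -0.71  0.76] open 0.7902567218438854 j6 -2.2261460890980485
dist 80.10338122117658 rot [-0.    0.01 -0.01]
[19.988, -0.884, -0.847, -0.001, 0.001, -0.003],
[19.992, -0.829, -0.823, -0.001, 0.001, -0.003],
[19.995, -0.773, -0.798, -0.001, 0.001, -0.003],
[19.998, -0.718, -0.773, -0.001, 0.001, -0.003],
```

step_arm(
  rows=[
    [20,-1,-1,0,0.001,-0.003],
    [20,-1,-1,0,0.001,-0.003],
    [20,-1,-1,0,0.001,-0.003],
    [19,-1,-1,0,0.001,-0.003],
    [0,0,0,0,0,0],
  ],
)

```text
t: 5.92
eef_pos: [431.4, -141.7, 97.6]
tcp_rot: [-2.032, 1.563, -0.263]
ft_force: [-0.1, 0.2, -0.6]
opening: 0.999
```

step_arm(
  rows=[
    [0,0,0,0,0,0],
    [0,0,0,0,0,0],
    [0,0,0,0,0,0],
    [0,0,0,0,0,0],
    [0,0,0,0,0,0],
    [0,0,0,0,0,0],
    [0,0,0,0,0,0],
    [0,0,0,0,0,0],
  ],
  grip=0,
)

```text
t: 6.92
eef_pos: [432.2, -142.0, 100.3]
tcp_rot: [-2.095, 1.56, -0.326]
ft_force: [-0.2, -1.2, -3.7]
opening: 0.23
```

step_arm(
  rows=[
    [0,0,0,0,0,0],
    [0,0,0,0,0,0],
    [0,0,0,0,0,0],
    [0,0,0,0,0,0],
  ],
)

```text
t: 7.42
eef_pos: [432.0, -141.9, 100.1]
tcp_rot: [-2.09, 1.56, -0.32]
ft_force: [0.1, 0.7, -1.7]
opening: 0.234
```

step_arm(
  rows=[
    [-10,0,0,0,0,0],
    [-25,0,0,0,0,0],
    [-35,0,0,0,0,0],
    [-40,0,0,0,0,0],
    [-40,0,0,0,0,0],
    [-15,0,0,0,0,0],
  ],
)

```text
t: 8.18
eef_pos: [428.9, -140.8, 271.7]
tcp_rot: [-2.028, 1.564, -0.258]
ft_force: [0.1, 0.5, -4.3]
opening: 0.233
```

```bash
cat >> h.py <<'E'
import math
def P(standoff,dz,U=(656,-193),yaw=-4.5,gx=-71.5,gz=100):
    c,s=math.cos(math.radians(yaw)),math.sin(math.radians(yaw));b=gx-standoff
    return (U[0]+b*c,U[1]+b*s,140+dz+gz)
E
python3 -c "
from h import *
goto(P(60,25),-4.5,4)
t=env.read_camera('top')[:,:,::-1];s=env.read_camera('scene')[:,:,::-1]
f=lambda a:cv2.resize(a,(400,400),interpolation=cv2.INTER_CUBIC)
cv2.imwrite('pics/g3.png',np.hstack([f(t[80:240,190:350]),f(s[100:260,160:320])]))"
```

```text
t 8.175 p [ 428.92 -140.76  271.7 ] jawyaw 101.3858795871968 xaxis [ 0.01 -0.   -1.  ] F [ 0.07  0.48 -4.26] open 0.23255628301427286 j6 -2.2346918246346745
dist 104.95149938998344 rot [ 0.28 -0.    0.01]
[1.842, -21.443, -15.007, 0.069, -0.001, 0.002],
[1.801, -22.434, -13.487, 0.069, -0.001, 0.002],
[1.759, -23.317, -11.901, 0.069, -0.001, 0.002],
[1.717, -24.088, -10.258, 0.069, -0.001, 0.002],
```

View pics/g3.png

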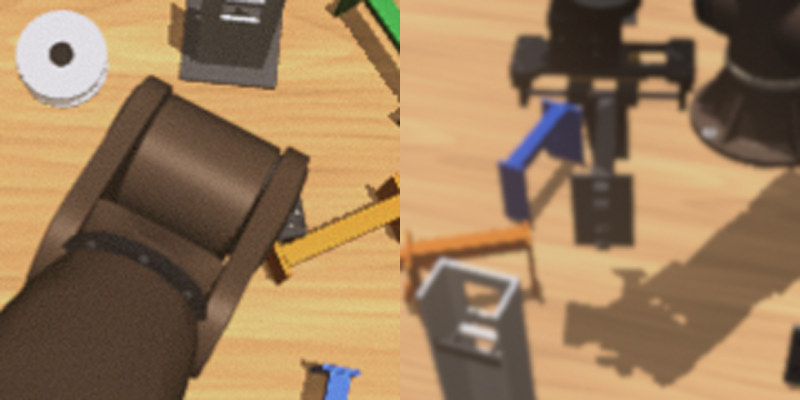

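Lifted: the bracket hangs in the jaws, with its plate at crop (603,210). Next, the standoff point in front of the slots.

step_arm(
  rows=[
    [2,-21,-15,0.069,0,0.002],
    [2,-22,-14,0.069,0,0.002],
    [2,-23,-12,0.069,0,0.002],
    [2,-24,-10,0.069,0,0.002],
    [0,0,0,0,0,0],
  ],
)

```text
t: 8.9
eef_pos: [524.0, -183.6, 258.9]
tcp_rot: [1.555, 1.563, 3.04]
ft_force: [-0.2, 0.0, -4.0]
opening: 0.231
```

```bash
python3 -c "
from h import *
goto(P(50,25),-4.5,2)
t=env.read_camera('top')[:,:,::-1];s=env.read_camera('scene')[:,:,::-1]
cv2.imwrite('pics/t4.png',t);cv2.imwrite('pics/s4.png',s)
f=lambda a:cv2.resize(a,(400,400),interpolation=cv2.INTER_CUBIC)
cv2.imwrite('pics/g4.png',np.hstack([f(t[50:190,210:350]),f(s[130:250,140:260])]))"
```

```text
t 8.9 p [ 524.04 -183.57  258.87] jawyaw 85.07390747391422 xaxis [-0.01  0.   -1.  ] F [-0.21  0.02 -3.96] open 0.23087482494780948 j6 -1.937916100033287
dist 12.450688084746096 rot [-0.01  0.   -0.01]
[-3.106, -5.37, 0.515, -0.004, 0.0, -0.004],
[-3.084, -5.385, 0.494, -0.004, 0.0, -0.004],
```

View pics/g4.png

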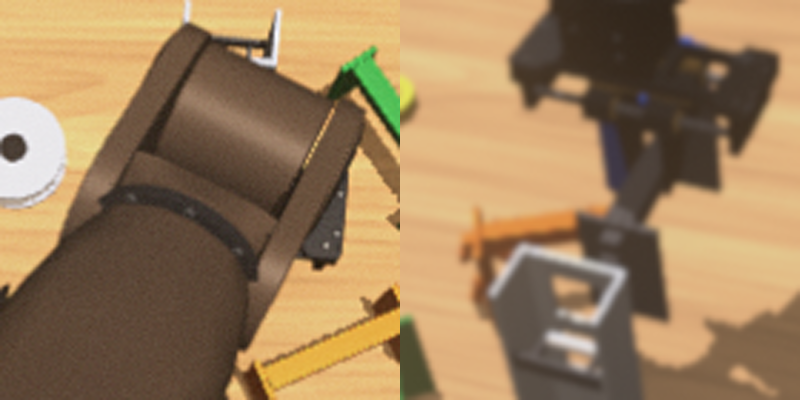

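Run:
```python
from h import *
s=cv2.imread('pics/s4.png')
k=7
o=cv2.convertScaleAbs(cv2.resize(s[180:240,180:260],None,fx=k,fy=k,interpolation=cv2.INTER_CUBIC),alpha=1.7,beta=10)
for i in range(0,80,10): cv2.putText(o,str(180+i),(i*k,10),0,.35,(0,0,255))
for i in range(0,60,10): cv2.putText(o,str(180+i),(0,i*k+4),0,.35,(0,0,255))
cv2.imwrite('pics/z4.png',o)
```

```text
(no output)
```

View pics/z4.png

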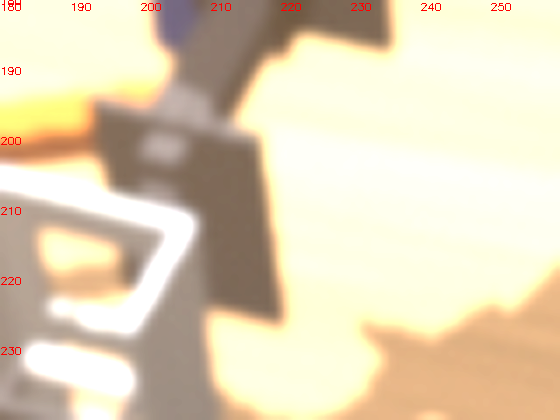

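Run:
```python
from h import *
q=cr([(92,110),(262,140)],180,180,7)
u=onz("scene",q,259);print(u,np.linalg.norm(u[1]-u[0]),u.mean(0));w=u[1]-u[0];print("yaw",np.degrees(np.arctan2(w[1],w[0]))-90)
# bottom right corner at rear: z=159
print(onz("scene",cr([(280,322)],180,180,7),159))
U=np.array([656,-193]);d=u.mean(0)[:2]-U;a=np.radians(-4.5);print("in upright",d@[np.cos(a),np.sin(a)],d@[-np.sin(a),np.cos(a)])
tcp=np.array([524.04,-183.57]);print("tcp->origin",u.mean(0)[:2]-tcp)
```

```text
[[ 598.32 -216.13  259.  ]
 [ 598.05 -155.89  259.  ]] 60.23507685580247 [ 598.18 -186.01  259.  ]
yaw 0.26062882853523206
[[ 593.22 -158.41  159.  ]]
in upright -58.18678215483845 2.432965244295905
tcp->origin [74.14 -2.44]
```

Run:
```python
from h import *
c=env.get_calibration("scene");K=np.array([[c['fx'],0,c['cx']],[0,c['fy'],c['cy']],[0,0,1]])
def proj(p):
    T=np.linalg.inv(c['pose']);return cv2.projectPoints(np.array(p,float),cv2.Rodrigues(T[:3,:3])[0],T[:3,3],K,c['D'])[0].reshape(-1,2)
for yaw in(-5,-2,0):
    a=np.radians(yaw);ex=np.array([np.cos(a),np.sin(a),0]);ey=np.array([-ex[1],ex[0],0]);
    o=np.array([524.04,-183.57,159])+71.5*ex
    pts=[o-32*ey+[0,0,100],o+32*ey+[0,0,100],o+32*ey, o-7*ey+12*ex+[0,0,100],o+7*ey+12*ex+[0,0,100]]
    print(yaw,((proj(pts)-[180,180]+.5)*7-.5).round(0).tolist())
```

```text
-5 [[83.0, 95.0], [256.0, 139.0], [277.0, 332.0], [134.0, 136.0], [173.0, 146.0]]
-2 [[91.0, 101.0], [269.0, 138.0], [289.0, 331.0], [146.0, 140.0], [185.0, 148.0]]
0 [[96.0, 105.0], [277.0, 137.0], [296.0, 330.0], [154.0, 142.0], [194.0, 149.0]]
```

step_arm(
  rows=[
    [-3,-5,0,-0.002,0,-0.005],
    [-3,-5,0,0,0,-0.005],
    [0,0,0,0,0,0],
  ],
)

```text
t: 9.38
eef_pos: [532.3, -183.1, 266.1]
tcp_rot: [-1.42, 1.568, 0.069]
ft_force: [-0.4, 0.1, -2.8]
opening: 0.23
```

Run:
```python
from h import *
goto(P(10,25),-4.5,4)
s=env.read_camera('scene')[:,:,::-1]
k=7
o=cv2.convertScaleAbs(cv2.resize(s[180:240,170:250],None,fx=k,fy=k,interpolation=cv2.INTER_CUBIC),alpha=1.7,beta=10)
cv2.imwrite('pics/z5.png',o)
```

```text
t 9.375 p [ 532.26 -183.14  266.13] jawyaw 85.35609145703613 xaxis [ 0.  0. -1.] F [-0.4   0.09 -2.78] open 0.2304885031145041 j6 -1.939589987097401
dist 42.651227848523405 rot [-0.  0.  0.]
[0.307, -10.658, -0.004, -0.001, 0.0, 0.001],
[0.301, -10.659, -0.011, -0.001, 0.0, 0.001],
[0.295, -10.659, -0.017, -0.001, 0.0, 0.001],
[0.289, -10.659, -0.024, -0.001, 0.0, 0.001],
```

View pics/z5.png

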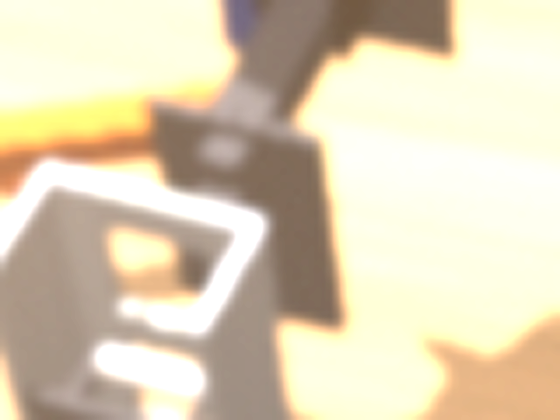

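step_arm(
  rows=[
    [0,-11,0,0,0,0],
    [0,-11,0,0,0,0],
    [0,-10,0,0,0,0],
    [0,0,0,0,0,0],
  ],
)

```text
t: 9.93
eef_pos: [566.5, -185.9, 265.9]
tcp_rot: [-1.327, 1.569, 0.163]
ft_force: [-0.2, -0.1, -4.2]
opening: 0.23
```

Run:
```python
from h import *
goto(P(0,25),-4.5,2)
s=env.read_camera('scene')[:,:,::-1]
k=7
o=cv2.convertScaleAbs(cv2.resize(s[180:250,160:240],None,fx=k,fy=k,interpolation=cv2.INTER_CUBIC),alpha=1.7,beta=10)
cv2.imwrite('pics/z6.png',o)
```

```text
t 9.925 p [ 566.52 -185.85  265.86] jawyaw 85.36400901444512 xaxis [ 0.  0. -1.] F [-0.19 -0.15 -4.16] open 0.22995461987458551 j6 -1.9186426190836816
dist 18.28766089024808 rot [-0.  0.  0.]
[0.447, -9.133, -0.032, -0.001, 0.0, 0.001],
[0.438, -9.133, -0.043, -0.001, 0.0, 0.001],
```

View pics/z6.png

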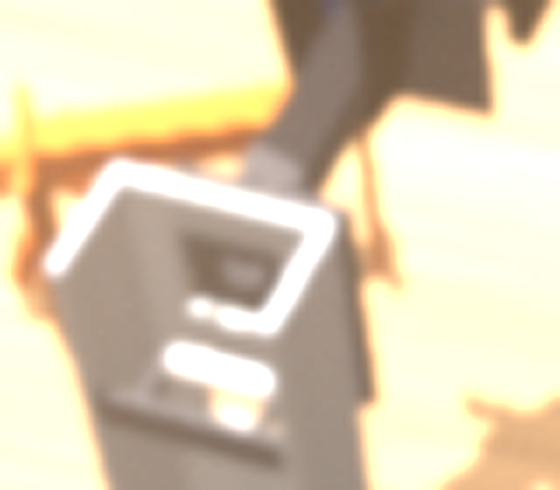

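```bash
cat >> h.py <<'E'
def proj(n,p):
    c=env.get_calibration(n);K=np.array([[c['fx'],0,c['cx']],[0,c['fy'],c['cy']],[0,0,1]])
    T=np.linalg.inv(c['pose']);return cv2.projectPoints(np.array(p,float),cv2.Rodrigues(T[:3,:3])[0],T[:3,3],K,c['D'])[0].reshape(-1,2)
def upr(p,U=(656,-193),yaw=-4.5):
    a=np.radians(yaw);p=np.atleast_2d(np.array(p,float));R=np.array([[np.cos(a),-np.sin(a),0],[np.sin(a),np.cos(a),0],[0,0,1]]);return p@R.T+[*U,0]
E
python3 - <<'E'
from h import *
f=lambda p:((proj("scene",upr(p))-[160,180]+.5)*7-.5).round().tolist()
print("slot rear edge",f([(5,-19,267),(5,19,267),(5,19,225),(5,-19,225)]))
print("top front",f([(0,-38,285),(0,38,285)]))
b=-18.3
print("claw tip face, top",f([(b+12,-7,165+100),(b+12,7,165+100),(b+17,0,165+68),(b,32,165),(b,32,265)]))
E
```

```text
slot rear edge [[171.0, 227.0], [280.0, 255.0], [294.0, 341.0], [189.0, 312.0]]
top front [[116.0, 163.0], [337.0, 219.0]]
claw tip face, top [[222.0, 215.0], [261.0, 225.0], [247.0, 297.0], [374.0, 411.0], [348.0, 217.0]]
```

step_arm(
  rows=[
    [0,-6,0,0,0,0],
    [0,-5,0,0,0,0],
    [0,-3,0,0,0,0],
    [0,0,0,0,0,0],
  ],
)

```text
t: 10.48
eef_pos: [580.7, -187.0, 265.8]
tcp_rot: [-1.154, 1.569, 0.335]
ft_force: [-0.6, 0.3, -3.3]
opening: 0.228
```

```bash
python3 -c "
from h import *
goto(P(0,25),-4.5,2)"
```

```text
t 10.475 p [ 580.72 -187.01  265.84] jawyaw 85.3538361550622 xaxis [ 0.  0. -1.] F [-0.58  0.25 -3.35] open 0.22822124102962027 j6 -1.910344684282384
dist 4.106445442614808 rot [-0.  0.  0.]
[0.421, -2.009, -0.026, -0.001, 0.0, 0.001],
[0.42, -2.01, -0.029, -0.001, 0.0, 0.001],
```

step_arm(
  rows=[
    [0,-2,0,0,0,0],
    [0,-2,0,0,0,0],
    [0,0,0,0,0,0],
  ],
)

```text
t: 10.85
eef_pos: [584.0, -187.3, 265.7]
tcp_rot: [0.873, 1.57, 2.363]
ft_force: [-1.3, 0.0, -3.6]
opening: 0.228
```

step_arm(
  rows=[
    [0,-2,0,0,0,0],
    [0,0,0,0,0,0],
  ],
)

```text
t: 11.1
eef_pos: [584.1, -187.2, 265.2]
tcp_rot: [1.354, 1.564, 2.844]
ft_force: [-0.4, -0.3, -3.2]
opening: 0.23
```

step_arm(
  rows=[
    [0,-3,0,0,0,0],
    [0,-3,0,0,0,0],
  ],
)

```text
t: 11.35
eef_pos: [585.7, -187.4, 264.4]
tcp_rot: [1.445, 1.552, 2.935]
ft_force: [-17.0, 0.2, 1.3]
opening: 0.227
```

Run:
```python
from h import *
goto(P(0,0),-4.5,2)
s=env.read_camera('scene')[:,:,::-1]
k=7
o=cv2.convertScaleAbs(cv2.resize(s[180:250,160:240],None,fx=k,fy=k,interpolation=cv2.INTER_CUBIC),alpha=1.7,beta=10)
cv2.imwrite('pics/z7.png',o)
```

```text
t 11.35 p [ 585.71 -187.42  264.4 ] jawyaw 85.36605819646032 xaxis [-0.02  0.   -1.  ] F [-17.     0.17   1.33] open 0.22665599259130198 j6 -1.9037032327027943
dist 24.421311710940053 rot [-0.    0.   -0.02]
[12.208, 0.268, -0.052, -0.001, 0.001, -0.009],
[12.205, 0.381, -0.037, -0.001, 0.001, -0.009],
```

View pics/z7.png

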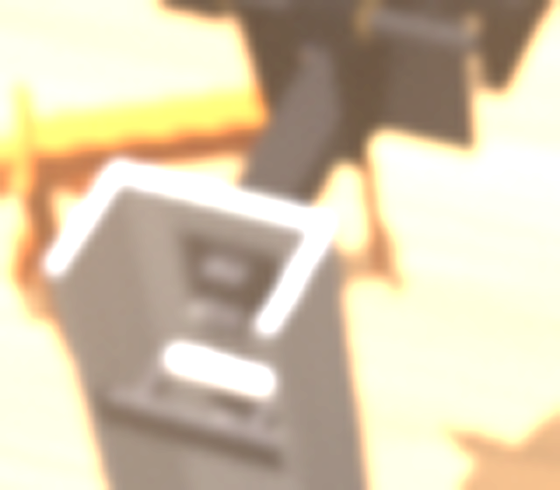

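The claw is through the upper slot at crop (225,270), and the plate is pressing on the wall with 17 N. Now down.

step_arm(
  rows=[
    [4,0,0,0,0,-0.008],
    [4,-0.5,0,0,0,-0.008],
    [4,-0.5,0,0,0,0],
  ],
)

```text
t: 11.78
eef_pos: [585.5, -187.3, 252.0]
tcp_rot: [1.105, 1.565, 2.595]
ft_force: [-5.4, 0.1, -2.7]
opening: 0.229
```

```bash
python3 -c "
from h import *
goto(P(0,0),-4.5,2)"
```

```text
t 11.775 p [ 585.47 -187.33  252.  ] jawyaw 85.3769181315718 xaxis [-0.01  0.   -1.  ] F [-5.37  0.07 -2.69] open 0.22873553480540662 j6 -1.9078813854372985
dist 12.027717423356998 rot [-0.    0.   -0.01]
[6.004, 0.341, -0.076, -0.001, 0.001, -0.003],
[6.003, 0.357, -0.068, -0.001, 0.001, -0.003],
```

Going well, and the roller zone starts here.

step_arm(
  rows=[
    [4,-0.5,0,0,0,-0.003],
    [4,-0.5,0,0,0,0],
    [4,0,0,0,0,0],
    [4,0,0,0,0,0],
  ],
)

```text
t: 12.28
eef_pos: [584.7, -187.3, 238.5]
tcp_rot: [1.165, 1.566, 2.655]
ft_force: [-16.8, 5.6, 42.6]
opening: 0.231
```

```bash
python3 -c "
from h import *
goto(P(0,0),-4.5,2)"
```

```text
t 12.275 p [ 584.66 -187.3   238.48] jawyaw 85.38863872635034 xaxis [-0.  0. -1.] F [-16.77   5.58  42.58] open 0.23057288467933457 j6 -1.908204724166446
dist 1.5280663299772856 rot [-0.  0. -0.]
[-0.762, -0.028, -0.042, -0.001, 0.001, -0.002],
[-0.762, -0.03, -0.043, -0.001, 0.001, -0.002],
```

```bash
cat > look.py <<'E'
from h import *
import sys
s=env.read_camera('scene')[:,:,::-1]
k=7
o=cv2.convertScaleAbs(cv2.resize(s[165:250,160:260],None,fx=k,fy=k,interpolation=cv2.INTER_CUBIC),alpha=1.7,beta=10)
cv2.imwrite('pics/'+sys.argv[1]+'.png',o)
f=lambda p:((proj("scene",upr(p))-[160,165]+.5)*k-.5).round().tolist()
for h in(140,148): print(h,"claw top rear",f([(12,-7,h+100),(12,7,h+100)]),"nose top",f([(-150,-20,h+100),(-150,20,h+100)]))
print(env.state()['t'],env.state()['ft_force'],env.state()['eef_pos'],env.state()['opening'])
E
python3 look.py z8
```

```text
140 claw top rear [[207.0, 412.0], [246.0, 423.0]] nose top [[368.0, 84.0], [469.0, 107.0]]
148 claw top rear [[203.0, 396.0], [243.0, 406.0]] nose top [[366.0, 67.0], [468.0, 90.0]]
12.325 [-12.05   3.67  21.77] [ 584.74 -187.24  238.6 ] 0.23250431033671082
```

View pics/z8.png

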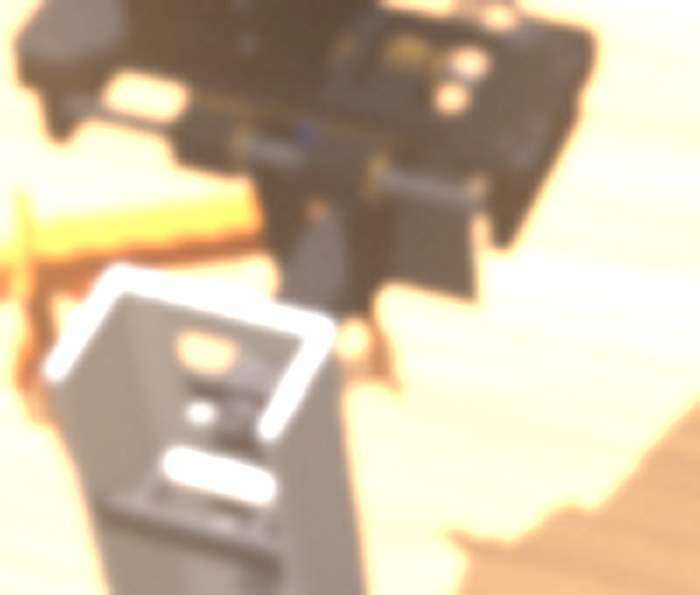

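step_arm(
  rows=[
    [0,0,0,0,0,0],
    [0,0,0,0,0,0],
    [0,0,0,0,0,0],
    [0,0,0,0,0,0],
    [0,0,0,0,0,0],
    [0,0,0,0,0,0],
  ],
  grip=70,
)

```text
t: 13.08
eef_pos: [586.9, -187.7, 239.8]
tcp_rot: [-1.387, 1.568, 0.103]
ft_force: [-0.0, 0.0, -0.2]
opening: 0.728
```

```bash
python3 look.py z9
```

```text
140 claw top rear [[207.0, 412.0], [246.0, 423.0]] nose top [[368.0, 84.0], [469.0, 107.0]]
148 claw top rear [[203.0, 396.0], [243.0, 406.0]] nose top [[366.0, 67.0], [468.0, 90.0]]
13.125 [ 1.   -0.54  0.42] [ 586.95 -187.68  239.81] 0.7342467861822142
```

View pics/z9.png

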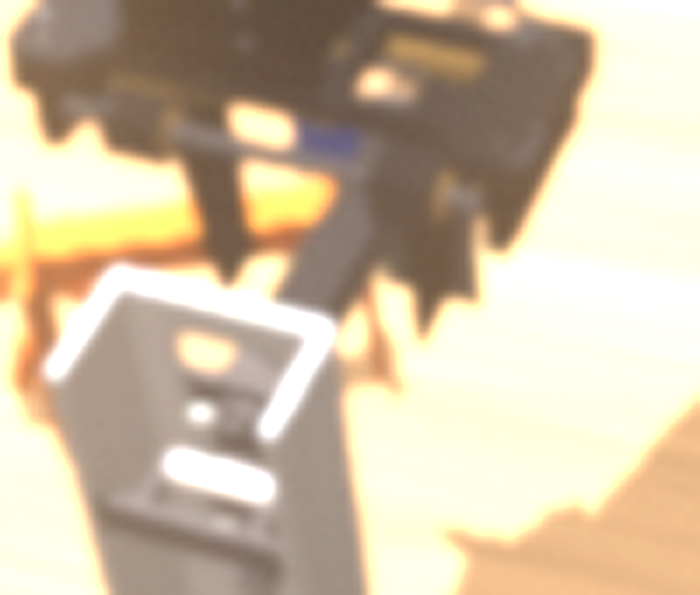

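step_arm(
  rows=[
    [-20,0,0,0,0,0],
    [-40,0,0,0,0,0],
    [-40,20,0,0,0,0],
    [-20,50,0,0,0,0],
    [0,60,20,0,0,0],
    [0,40,50,0,0,0],
    [0,0,60,0,0,0],
    [0,0,60,0,0,0],
  ],
)

```text
t: 14.12
eef_pos: [428.8, 15.5, 362.9]
tcp_rot: [-1.476, 1.567, 0.007]
ft_force: [0.8, 0.5, -0.6]
opening: 0.737
```

```bash
python3 look.py z10; python3 -c "
from h import *
t=env.read_camera('top')[:,:,::-1];cv2.imwrite('pics/t10.png',t)
cv2.imwrite('pics/zt10.png',cv2.convertScaleAbs(cv2.resize(t[45:135,250:320],None,fx=6.5,fy=6.5,interpolation=cv2.INTER_CUBIC),alpha=1.6,beta=10))
goto(P(0,0),-4.5,1)"
```

```text
140 claw top rear [[207.0, 412.0], [246.0, 423.0]] nose top [[368.0, 84.0], [469.0, 107.0]]
148 claw top rear [[203.0, 396.0], [243.0, 406.0]] nose top [[366.0, 67.0], [468.0, 90.0]]
14.175 [-1.4   2.1  -0.85] [428.58  21.14 362.94] 0.7357556250554731
t 14.225 p [428.88  18.44 362.75] jawyaw 85.36536115873795 xaxis [ 0.  0. -1.] F [-0.4  -0.22 -0.52] open 0.7343619833329448 j6 -1.60234956383946
dist 285.8683269076559 rot [-0.  0.  0.]
[123.07, -171.555, -192.727, -0.002, 0.001, 0.003],
```

View pics/z10.png

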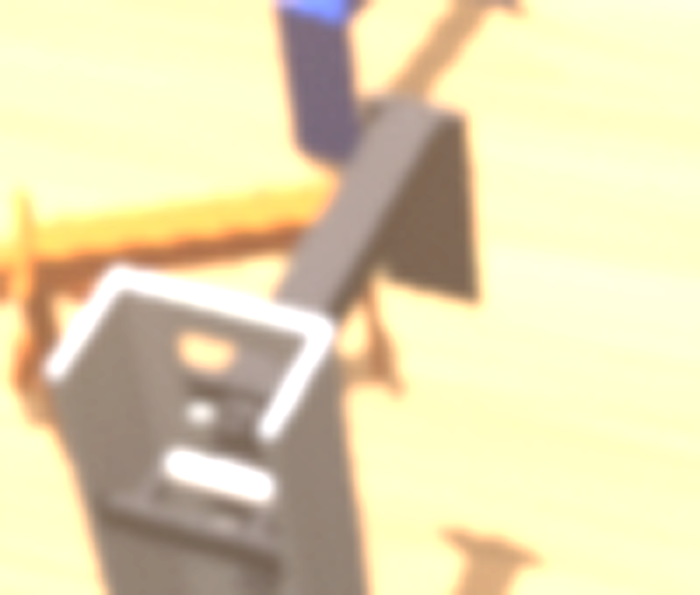

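View pics/zt10.png

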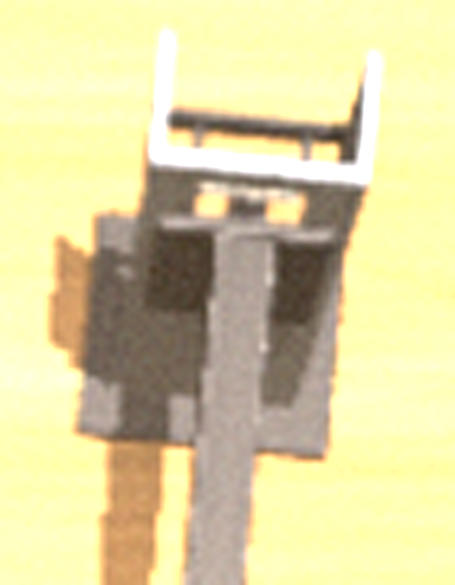

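Run:
```python
from h import *
f=lambda n,p,x,y,k:((proj(n,upr(p))-[x,y]+.5)*k-.5).round().tolist()
for h in(140,145,152):
    print(h,"scene nose inner right top,bottom",f("scene",[(-144,20,h+100),(-144,20,h)],160,165,7),"bar top edge at x=-144",f("scene",[(-144,-11,h+100),(-144,11,h+100)],160,165,7))
    print("   top: plate top rear corners",f("top",[(0,-32,h+100),(0,32,h+100)],250,45,6.5),"front",f("top",[(-6,-32,h+100),(-6,32,h+100)],250,45,6.5))
print("upr top front",f("top",[(0,-38,285),(0,38,285)],250,45,6.5))
t=cv2.imread('pics/t10.png');cv2.imwrite('pics/zt11.png',cv2.convertScaleAbs(cv2.resize(t[65:165,250:320],None,fx=5.8,fy=5.8,interpolation=cv2.INTER_CUBIC),alpha=1.6,beta=10))
print("nose outer top corners 140/152",[f("top",[(-150,-20,h+100),(-150,20,h+100)],250,65,5.8) for h in(140,152)])
```

```text
140 scene nose inner right top,bottom [[463.0, 117.0], [477.0, 305.0]] bar top edge at x=-144 [[384.0, 99.0], [440.0, 112.0]]
   top: plate top rear corners [[337.0, 224.0], [160.0, 207.0]] front [[336.0, 240.0], [159.0, 222.0]]
145 scene nose inner right top,bottom [[462.0, 107.0], [477.0, 297.0]] bar top edge at x=-144 [[383.0, 89.0], [439.0, 102.0]]
   top: plate top rear corners [[339.0, 219.0], [161.0, 202.0]] front [[337.0, 236.0], [160.0, 218.0]]
152 scene nose inner right top,bottom [[461.0, 93.0], [476.0, 284.0]] bar top edge at x=-144 [[381.0, 75.0], [438.0, 87.0]]
   top: plate top rear corners [[341.0, 213.0], [162.0, 195.0]] front [[340.0, 229.0], [161.0, 211.0]]
upr top front [[369.0, 182.0], [150.0, 160.0]]
nose outer top corners 140/152 [[[239.0, 444.0], [139.0, 434.0]], [[242.0, 437.0], [140.0, 427.0]]]
```

View pics/zt11.png

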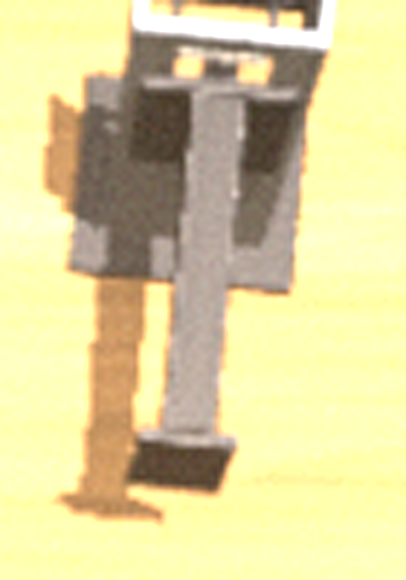

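step_arm(
  rows=[
    [0,0,0,0,0,0],
    [0,0,0,0,0,0],
  ],
)

```text
t: 14.48
eef_pos: [428.9, 18.1, 362.8]
tcp_rot: [-1.303, 1.567, 0.188]
ft_force: [-0.1, 0.4, 0.1]
opening: 0.735
```

```bash
python3 -c "
from cell import env
print(env.job_done(), env.state()['t'], env.state()['ft_force'])"
```

```text
the job is handed in; nothing more can be done
the job is handed in; nothing more can be done
```

The clawed bracket is hanging on the slotted upright with both claws hooked, pressed down past the spring catch and let go. I handed the job in at about 14.5 s; no verdict was reported.

**How it went:** I gripped the bar and put the claws into the slots about 25 mm above home until the plate met the wall at 17 N. I then pressed straight down until it stopped at 43 N on the wrist. After that I opened the gripper and moved the arm well clear. The plain bracket was never touched.

**Last checks:** After release, the nose plate's top corner in the scene picture is where a height of 140 mm puts it. Other corners in both cameras fit 140 to about 142 mm. The plate is on the wall, the yaw is within about 1–2 degrees of the upright's, and the wrist force was near zero.

**What failed or disagreed:**
- **First grasp:** it missed because I lifted before the fingers had closed. The bracket was not disturbed, and the second try held it.
- **Yaw on the way in:** one estimate before insertion was about 5 degrees off the jaw direction. A second check cut that to 2–3 degrees, well inside the slot clearance.
- **Catch:** I did not tug the bracket to test the lock. That it is locked rests on its measured height and the hard stop.

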